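# Set a treat dispenser to large and load the cup

## Task

Set the treat dispenser for a large portion: slide its red size grip all the way to the end stop on the side of the large green disc. Only then stand the orange cup in the lane and push it in under the spout until it rests against the back stop. Keep the cup upright, leave the jam jar, the plant pot and the honey bottle where they stand, and let go of everything.

Things in the scene. Friction and masses are not known exactly. Their poses are not given: they have to be found in the camera images.
- dispenser: White countertop treat dispenser, fixed, on a red plinth, 240 (x) by 365 (y) by 302 high. Origin on the counter under its middle; x points away from the robot to its back, y to its left seen from the robot, z up. Left half: sloping panel with the red size grip, under a clear visor. Right half: steel cup deck with a lane along x that runs in under a clear hopper with a spout.
- panel (a point): Centre of the white sloping panel's surface, 100 mm along the slope by 195 wide (y), at dispenser (-39, 92, 89) mm. It rises to the back at 30 deg: its outward normal leans 30 deg from vertical towards the front. Axes parallel to the dispenser's.
- visor_edge (a point): Middle of the lower front edge of the clear visor, a level sheet 6 mm thick over the panel, 220 mm above the counter: from here 140 mm back, 97 mm to each side. Two posts carry it near its back. A tool held upright over the grip would strike it. Axes parallel to the dispenser's.
- hopper_edge (a point): Middle of the lower front edge of the hopper that hangs over the back of the lane, 165 mm above the counter and 113 mm above the deck; it reaches 92 mm back, 59 mm to each side and 137 mm up; a spout hangs 14 mm below it, its centre 14 mm behind this edge. Axes parallel to the dispenser's.
- size_slide (a joint): Position of the red size grip along its track, in m, growing to the dispenser's left (+y): -0.05 and +0.05 are the two end stops, 0 the middle. It stays where it is left; moving it takes about 3 N.
- size_grip (a point): Point to grip on the red size grip, 24 mm out from the panel. A red fin 14 mm wide along the slide (y), 22 mm along the slope (x), its top 34 mm out from the panel, on a black foot 30 by 22, 6 mm high. Axes: y along the slide (the dispenser's left), z out of the panel (30 deg from vertical, leaning to the front).
- large_mark: Large green disc, 32 mm across, 2 mm thick, flat on the panel beyond one end of the track: the large-portion end. It lies 78 mm left or right of the track's middle; with the grip at the stop on this side, their centres are 28 mm apart along the slide. Origin at the disc's centre on the panel; axes parallel to the dispenser's.
- small_mark: Small green disc, 14 mm across, at the other end of the track: the small-portion end. Origin and axes as for the large disc.
- cup: Open orange plastic cup, rigid, 75 mm high, outer diameter 56 at the foot and 62 at the rim, 3 mm wall, about 90 g, standing on the counter. Origin at the centre of its underside, z up.
- lane_mouth (a point): Point on the steel deck (52 mm above the counter) on the lane's centre line near its open front end, with nothing overhead: a cup can be stood here. The lane runs straight in along x between two rails 66 mm apart inside, 6 thick, 14 high above the deck, from 35 mm before to 145 mm beyond this point. Axes parallel to the dispenser's.
- cup_home (a point): Point on the deck where the centre of the cup's underside is when the cup rests against the black rubber back stop (stop's face 29 mm further in, 26 mm high), below the spout; 115 mm further in than lane_mouth. Axes parallel to the dispenser's.
- jam_jar: Amber jam jar with yellow lid, 64 mm across, 82 mm high. Origin under its centre. Leave alone.
- plant_pot: Small terracotta pot with a green plant, 68 mm across, 62 mm high, leaves to 85 mm. Origin under its centre. Leave alone.
- honey_bottle: Honey bottle with cork, 50 mm across, 140 mm high, beside the right side of the dispenser. Origin under its centre. Leave alone.
There are look-alikes about, which are no part of the job. Leave any black or pink look-alike of the cup alone.

How it is judged:
By the outcome, as a careful person would: the job done as asked, in the order asked, and still so for the second after the job is handed in, with the robot touching nothing.
It also fails if it takes over 72 s, if anything falls off the work surface, if the arm or the gripper's body presses on something with over 40 N, if the wrist force passes 120 N, or if a joint passes its speed limit or range.

## Robot

A 6-joint arm with a two-finger parallel gripper is mounted at the origin on the work surface. World frame = base frame: x ahead of the robot, y to its left, z up, the work surface at z = 0. Lengths are in m, angles in rad, forces in N, time in s.
With the tool pointing down it reaches from about 0.3 to 0.875 m from the base axis. Payload 6.4 kg.
Tool frame: the origin (TCP) lies between the finger pads; the fingertips stand ctrl.tip_extent ahead of it and the grasp point (between the pads) is the TCP (ctrl.tip_extent is the distance from the TCP to the fingertips, in m); z points along the fingers, y is the line along which they close (so a half turn about z gives the same grasp; the last joint's range is limited). The gripper opens to 85 mm and grips with 20 to 120 N. Pads are 22 mm wide; open, the fingers measure 114 mm over their backs; the gripper's body (76 mm by 85 mm) begins 54 mm behind the grasp point. The pads swing forward as they close: fully open they stand 13 mm farther back than shut.
Start: joints at [-1.436, 0.181, 1.607, -0, 1.354, -0.206], TCP at [0.192, -0.542, 0.25] pointing down, gripper open.
Joint ranges: [-2.99, 2.99], [-0.89, 2.07], [0.3, 2.58], [-1.14, 4.28], [0, 2.63], [-3.12, 3.12]. Speed limits (rad/s): [2.57, 2.57, 3.01, 3.14, 3.14, 3.14].

## Interface

Orientations are given as a unit quaternion [w, x, y, z].
In Python, from bench import ctrl gives the robot as it stands.
- The arm moves only by the tool send_rows, never from a script. Its arguments are lists of equal length, an entry for each row: "dr": the turn, a rotation vector about the tool's x, y, z in units of 6 degrees (1.0 is 6 degrees), a list of three; "xyz": the shift along the tool's x, y, z in cm, a list of three; "jaw": the opening in per cent of the stroke, from 0 (shut) to 100 (fully open). In form: {"dr": [[wx, wy, wz], ...], "xyz": [[dx, dy, dz], ...], "jaw": [jaw, ...]}. A call has exactly 8 rows; each row is the pose to reach, as a shift and turn from the pose commanded when the call began, along the tool's axes at that moment; what a row does not reach only later rows make up. A row lasts 1/8 s, in which the tool goes at most 62.5 mm and 10.7 degrees, less where a joint would pass 70% of its speed; a pose out of reach is approached as far as the arm can. A call with a gripper value outside its range is refused whole. The fingers move at their own pace and stop on an object; the grip force is fixed at half the most. Time passes only in rows, so rows that repeat a pose let the fingers close, or fill a call up. It gives the time, the measured TCP pose, the force, the opening and the grip force at its end, in the units of the state.
- ctrl.get_obs(): the state, without advancing time (a new reading comes with each control period).
- ctrl.camera(name): name is "scene" or "top"; returns the picture (420x560x3 uint8, red, green, blue); there is no depth.
- ctrl.calibration(name): a dict with "camera_matrix" (3x3 intrinsics, pixels), "world_from_camera" (4x4, takes a point from camera to world coordinates). Camera axes: x right, y up, looking along -z (the intrinsics and any distortion apply to the point x, -y, -z); pixel columns grow to the right and rows downward; lengths in m; the calibration is good to about 2 mm. A picture is of the moment at which its call begins. calibration takes no time and is no camera call.
- ctrl.hand_in(): hands the job in; it is judged then, once.
The state is a dict: "time_s": time; "q": joint angles; "dq": joint speeds; "joint_efforts": joint torques, N m; "eef_pos": TCP position; "eef_rot": TCP orientation; "wrist_force": force on the tool from outside, world axes, zero at the start; "torque": the same for the moment, N m; "opening": opening from 0.0 (shut) to 1.0 (fully open); "grasp_force": force on a finger pad.
Only numpy, scipy, OpenCV 4.12 (cv2) and the standard library are available. Lean on these libraries where they do the work, as an engineer would, in place of code of your own. Each camera call takes 0.05 s, during which the arm holds its last target. There are 200 camera calls.

## Working session

There is one attempt and no reset: what is moved stays moved. The work goes in short steps, Python scripts to look and compute and a tool call to move; the robot and the scene stay as the last step left them, time stands still between calls to the robot, and variables do not carry over. Pictures are saved under pics/ and viewed, at most 12 in all, crops included, and the job is handed in when it is done.

Besides the shell and the picture viewer there is one more tool, called by a JSON object that holds its "api" and its "payload", one argument or row to a line. send_rows: Moves the arm, as the interface text tells. Its arguments: {"type":"object","properties":{"dr":{"type":"array","items":{"type":"array","items":{"type":"number"}}},"xyz":{"type":"array","items":{"type":"array","items":{"type":"number"}}},"jaw":{"type":"array","items":{"type":"number"}}},"required":["dr","xyz","jaw"]}

```bash
mkdir -p pics; ls
python3 - <<'E'
from bench import ctrl
import cv2,numpy as np
for n in("scene","top"):
    im=ctrl.camera(n); cv2.imwrite(f"pics/{n}0.png",im[:,:,::-1]); np.save(f"pics/{n}0.npy",im)
    c=ctrl.calibration(n); print(n,{k:np.round(v,4).tolist() if not isinstance(v,str) else v for k,v in c.items()})
o=ctrl.get_obs(); print(o,ctrl.tip_extent)
E
```

```text
pics
scene {'camera_matrix': [[420.7646, 0.0, 276.681], [0.0, 420.7646, 207.8972], [0.0, 0.0, 1.0]], 'world_from_camera': [[-0.7309, -0.6073, 0.3114, 0.8023], [0.6824, -0.6483, 0.3376, 0.2703], [-0.0031, 0.4593, 0.8883, 0.9003], [0.0, 0.0, 0.0, 1.0]]}
top {'camera_matrix': [[387.1965, 0.0, 277.1605], [0.0, 387.1965, 209.9012], [0.0, 0.0, 1.0]], 'world_from_camera': [[0.0209, 0.984, -0.1768, 0.4146], [-0.9997, 0.0228, 0.0087, 0.0145], [0.0126, 0.1766, 0.9842, 0.8943], [0.0, 0.0, 0.0, 1.0]]}
{'time_s': 0.1, 'q': array([-1.43629244e+00,  1.81443216e-01,  1.60788583e+00,  2.53662467e-05,
        1.35381664e+00, -2.06301624e-01]), 'dq': array([ 0.00044021,  0.00049477, -0.00119586,  0.0009816 ,  0.00128418,
        0.00033069]), 'joint_efforts': array([ 2.17859514e-05, -4.45881844e+01, -3.52238917e+01, -2.98913974e-04,
        4.15343689e-03,  1.13148343e-05]), 'eef_pos': array([ 0.1921517 , -0.54145754,  0.24949818]), 'eef_rot': array([-7.75569346e-04,  9.85516715e-01,  1.69576536e-01,  4.02456174e-05]), 'wrist_force': array([ 1.00366004,  0.47597472, -0.30572489]), 'torque': array([ 0.05255558,  0.04813806, -0.02681409]), 'grasp_force': 0.0, 'opening': 0.9972434715707692} 0.019
```

View pics/scene0.png

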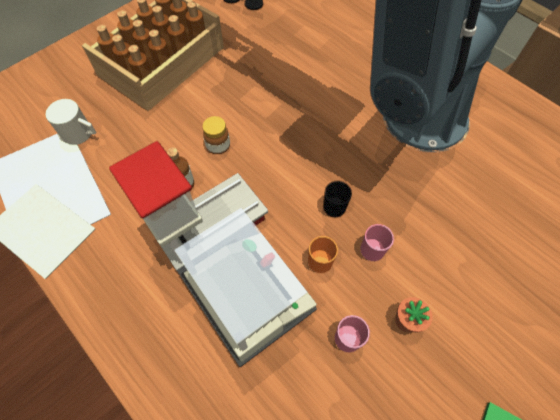

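View pics/top0.png

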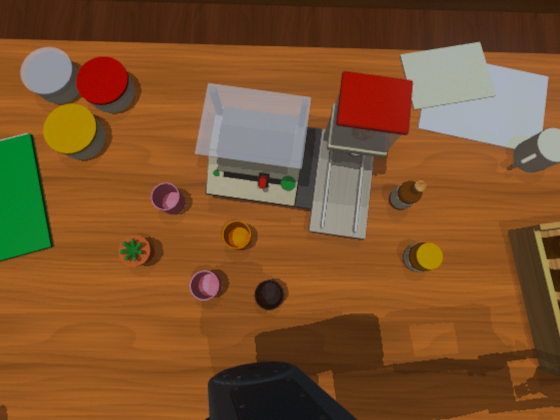

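The scene view shows the grip under the visor at about (266,261), the large disc at (250,245), the small one at (295,306) and the orange cup at (322,254). In the top view the small disc is at (216,173), the grip at (263,181), the large disc at (288,183, on the robot's right), the cup at (237,235) and the lane rails around x 325–365.

```bash
cat > h.py <<'E'
from bench import ctrl
import cv2,numpy as np
def ray(n,u,v):
    c=ctrl.calibration(n);K=np.array(c["camera_matrix"]);T=np.array(c["world_from_camera"])
    d=np.array([(u-K[0,2])/K[0,0],-(v-K[1,2])/K[1,1],-1.]);return T[:3,3],T[:3,:3]@d
def plane(n,u,v,z):
    o,d=ray(n,u,v);return o+d*(z-o[2])/d[2]
def tri(a,b):
    (o,d),(p,e)=ray("scene",*a),ray("top",*b)
    s=np.linalg.lstsq(np.c_[d,-e],p-o,rcond=None)[0]
    A=o+s[0]*d;B=p+s[1]*e;return (A+B)/2,np.linalg.norm(A-B)
def proj(n,P):
    c=ctrl.calibration(n);K=np.array(c["camera_matrix"]);T=np.array(c["world_from_camera"])
    q=T[:3,:3].T@(np.array(P)-T[:3,3]);return K[0,0]*q[0]/-q[2]+K[0,2],K[1,1]*-q[1]/-q[2]+K[1,2]
def blobs(im,lo,hi,box,amin=10):
    x0,y0,x1,y1=box;hsv=cv2.cvtColor(im,cv2.COLOR_RGB2HSV)[y0:y1,x0:x1]
    m=cv2.inRange(hsv,np.array(lo),np.array(hi))
    k,_,st,ce=cv2.connectedComponentsWithStats(m)
    return [(ce[i]+[x0,y0],st[i]+np.array([x0,y0,0,0,0])) for i in range(1,k) if st[i,4]>=amin]
E
python3 - <<'E'
from h import *
s=np.load("pics/scene0.npy");t=np.load("pics/top0.npy")
for nm,im,box in(("scene",s,(230,230,310,315)),("top",t,(205,160,305,200))):
    for c,lo,hi in(("green",(45,60,40),(90,255,255)),("red",(0,120,60),(5,255,255)),("pinkred",(170,60,60),(179,255,255))):
        for b in blobs(im,lo,hi,box,8): print(nm,c,b[0].round(1),b[1].tolist())
for nm,im,box in(("scene",s,(300,230,345,280)),("top",t,(215,210,260,258))):
    for b in blobs(im,(8,225,60),(22,255,255),box,30):print(nm,"cup",b[0].round(1),b[1].tolist())
a=cv2.resize(t[110:250,190:390],None,fx=4,fy=4,interpolation=2)
b=cv2.resize(s[170:270,170:345],None,fx=4.5,fy=4.5,interpolation=2)
cv2.imwrite("pics/a.png",a[:,:,::-1]);cv2.imwrite("pics/b.png",b[:,:,::-1])
E
```

```text
scene green [294.6 305.3] [292, 302, 6, 7, 32]
top green [215.9 172.4] [213, 169, 7, 7, 35]
top green [287.8 182.7] [280, 176, 16, 15, 182]
top red [262.4 181.3] [259, 175, 8, 14, 95]
top cup [236.5 234.7] [222, 220, 30, 30, 709]
```

View pics/a.png

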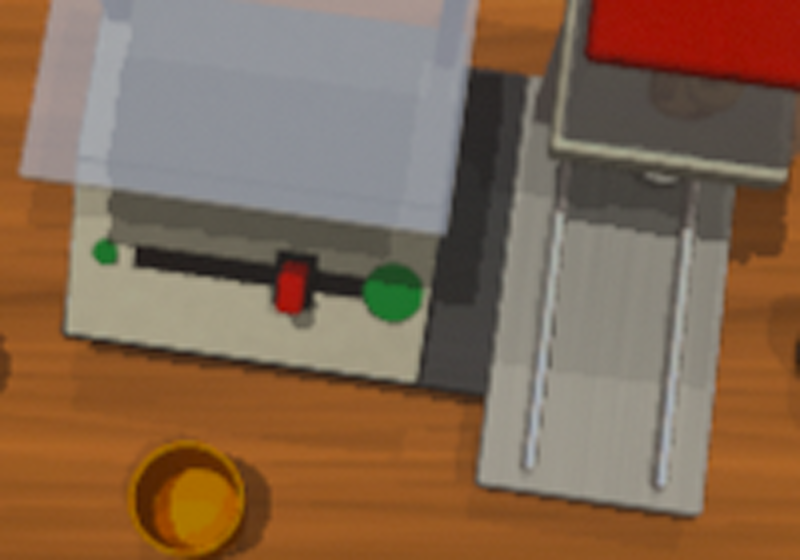

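View pics/b.png

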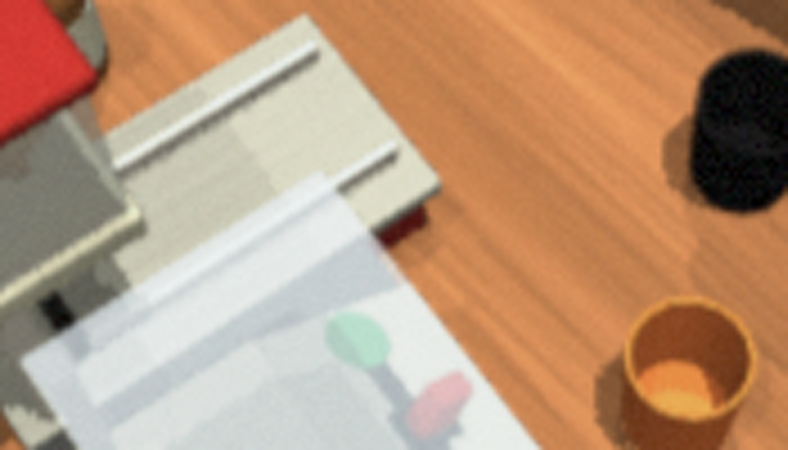

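Crops (zoom 4 and 4.5): top-view rail front ends at full-image (322.5,227.5) and (355.2,232); scene-view ends at (257.1,203.3) and (240,180.4). The cup's rim is centred at about (236.7,234.5) top and (323.3,249.6) scene.

Run:
```python
from h import *
def p(*a): print(*[np.round(x,4) if not isinstance(x,str) else x for x in a])
sm=plane("top",215.9,172.4,.09);lg=plane("top",287.8,182.7,.09)
p("small",sm,"large",lg,np.linalg.norm(sm-lg)); p("tri small",*tri((294.6,305.3),(215.9,172.4)))
p("tri large",*tri((170+358/4.5,170+340/4.5),(287.8,182.7)))
p("grip top z.11",plane("top",262.4,181.3,.113),plane("top",262.4,181.3,.118))
L=[plane("top",322.5,227.5,.066),plane("top",330.25,163,.066)];R=[plane("top",355.25,232,.066),plane("top",362,168,.066)]
p("railL",*L,"R",*R,"gap",np.linalg.norm(L[0]-R[0]))
p("tri railL",*tri((257.1,203.3),(322.5,227.5)));p("R",*tri((240,180.4),(355.25,232)))
d=(sm-lg)[:2];print("yaw marks",np.degrees(np.arctan2(-d[0],d[1])))
for a in(L,R):
    e=(a[1]-a[0])[:2];print("yaw rail",np.degrees(np.arctan2(e[1],e[0])))
p("cup z.075",plane("top",236.75,234.5,.075),"scene",plane("scene",323.3,249.6,.075),"tri",*tri((323.3,249.6),(236.75,234.5)))
```

```text
small [0.6377 0.1404 0.09  ] large [ 0.6187 -0.0141  0.09  ] 0.1557
tri small [0.6378 0.1408 0.089 ] 0.0006
tri large [ 0.619  -0.0136  0.0871] 0.0015
grip top z.11 [0.6146 0.0395 0.113 ] [0.6133 0.0393 0.118 ]
railL [ 0.5271 -0.0915  0.066 ] [ 0.6722 -0.1088  0.066 ] R [ 0.5189 -0.1623  0.066 ] [ 0.6624 -0.1794  0.066 ] gap 0.0712
tri railL [ 0.529  -0.0931  0.0493] 0.0014
R [ 0.5197 -0.1637  0.055 ] 0.0021
yaw marks -7.008902099364892
yaw rail -6.775836382860526
yaw rail -6.816970934850383
cup z.075 [0.5067 0.0919 0.075 ] scene [0.5088 0.0956 0.075 ] tri [0.507  0.0934 0.0683] 0.0019
```

```bash
cat >> h.py <<'E'
from scipy.spatial.transform import Rotation as Ro
YAW=np.radians(-6.9);ex=np.array([np.cos(YAW),np.sin(YAW),0]);ey=np.array([-np.sin(YAW),np.cos(YAW),0])
P0=np.array([.6282,.0632,.0885]);N=-.5*ex+np.array([0,0,.866])
def rot(tilt):
    t=np.radians(tilt);z=np.sin(t)*ex-np.array([0,0,np.cos(t)]);return np.c_[np.cross(-ey,z),-ey,z]
def plan(*tg):  # successive targets (pos,tilt) each relative to the one before; first relative to measured
    o=ctrl.get_obs();p=o["eef_pos"];w=o["eef_rot"];R=Ro.from_quat([w[1],w[2],w[3],w[0]])
    print("t",o["time_s"],"pos",p.round(4),"F",o["wrist_force"].round(1),"open",round(o["opening"],3),"g",round(float(o["grasp_force"]),1))
    for q,t in tg:
        R2=Ro.from_matrix(rot(t));q=np.array(q)
        print("dr",((R.inv()*R2).as_rotvec(degrees=True)/6).round(2),"xyz",(R.inv().apply(q-p)*100).round(2),"->",q.round(3));p,R=q,R2
E
python3 - <<'E'
from h import *
v=plane("top",190+232/4,110+206/4,.215);d=v-P0;print("visor edge",v,"disp x",d@ex*1000-39)
for n,u in(("honey",(402,203)),("jam",(415,258))):print(n,plane("top",*u,0))
a=P0+.012*ey+.03*N;zt=rot(45)[:,2]
plan(((.48,.06,.25),45),(a-.06*zt,45),(a,45))
E
```

```text
visor edge [0.62495933 0.06348378 0.215     ] disp x -42.251287642145186
honey [ 0.59866607 -0.288157    0.        ]
jam [ 0.46995865 -0.31357112  0.        ]
t 0.1 pos [ 0.1922 -0.5415  0.2495] F [ 1.   0.5 -0.3] open 0.997 g 0.0
dr [-1.74  7.36  4.17] xyz [ 4.723e+01 -4.707e+01  4.000e-02] -> [0.48 0.06 0.25]
dr [0. 0. 0.] xyz [-0.27 -3.3  12.9 ] -> [0.573 0.082 0.157]
dr [0. 0. 0.] xyz [-0.  0.  6.] -> [0.615 0.077 0.114]
```

{"api": "send_rows", "payload": {
  "dr": [
    [0,0,0.5],
    [0,0.5,1],
    [-0.2,1.2,1.5],
    [-0.4,2,2],
    [-0.6,2.8,2.5],
    [-0.8,3.6,3],
    [-1,4.4,3.5],
    [-1.1,4.8,3.7]
  ],
  "xyz": [
    [2,-2,0],
    [5,-5,0],
    [9,-9,0],
    [13,-13,0],
    [17,-17,0],
    [21,-21,0],
    [25,-25,0],
    [28,-28,0]
  ],
  "jaw": [50,20,0,0,0,0,0,0]
}}

```text
time_s: 1.1
eef_pos: [0.3625, -0.1824, 0.2495]
eef_rot: [0.014, 0.967, -0.028, 0.254]
wrist_force: [1.4, -0.0, -0.6]
opening: 0.003
grasp_force: 0.0
```

Run:
```python
from h import *
a=P0+.012*ey+.03*N;zt=rot(45)[:,2]
plan((a-.1*zt,45),(a,45))
```

```text
t 1.1 pos [ 0.3625 -0.1824  0.2495] F [ 1.4 -0.  -0.6] open 0.003 g 0.0
dr [-0.26  2.59  0.53] xyz [ 11.42 -27.91  13.44] -> [0.545 0.085 0.185]
dr [0. 0. 0.] xyz [ 0. -0. 10.] -> [0.615 0.077 0.114]
```

{"api": "send_rows", "payload": {
  "dr": [
    [0,0.3,0.1],
    [0,0.7,0.2],
    [-0.1,1.2,0.3],
    [-0.2,1.7,0.4],
    [-0.2,2.1,0.5],
    [-0.26,2.4,0.53],
    [-0.26,2.59,0.53],
    [-0.26,2.59,0.53]
  ],
  "xyz": [
    [1,-2.5,1.2],
    [3,-7,3.4],
    [5,-12,5.8],
    [7,-17,8.2],
    [9,-22,10.6],
    [10.5,-25.5,12.3],
    [11.42,-27.91,13.44],
    [11.42,-27.91,13.44]
  ],
  "jaw": [0,0,0,0,0,0,0,0]
}}

```text
time_s: 2.1
eef_pos: [0.5439, 0.0855, 0.1842]
eef_rot: [0.023, 0.923, -0.054, 0.381]
wrist_force: [-0.5, -0.3, 0.0]
opening: -0.003
grasp_force: 0.0
```

Run:
```python
from h import *
a=P0+.012*ey+.03*N
plan((a,45))
```

```text
t 2.1 pos [0.5439 0.0855 0.1842] F [-0.5 -0.3  0. ] open -0.003 g 0.0
dr [-0.01  0.03  0.04] xyz [0.15 0.01 9.98] -> [0.615 0.077 0.114]
```

{"api": "send_rows", "payload": {
  "dr": [
    [0,0,0],
    [0,0,0],
    [0,0,0],
    [0,0,0],
    [0,0,0],
    [0,0,0],
    [0,0,0],
    [0,0,0]
  ],
  "xyz": [
    [0,0,1],
    [0,0,2.8],
    [0.1,0,4.8],
    [0.1,0,6.8],
    [0.1,0,8.6],
    [0.1,0,9.5],
    [0.1,0,10],
    [0.1,0,10]
  ],
  "jaw": [0,0,0,0,0,0,0,0]
}}

```text
time_s: 3.1
eef_pos: [0.6148, 0.0739, 0.1146]
eef_rot: [0.024, 0.923, -0.055, 0.381]
wrist_force: [0.8, 0.4, -0.2]
opening: 0.002
grasp_force: 0.0
```

{"api": "send_rows", "payload": {
  "dr": [
    [0,0,0],
    [0,0,0],
    [0,0,0],
    [0,0,0],
    [0,0,0],
    [0,0,0],
    [0,0,0],
    [0,0,0]
  ],
  "xyz": [
    [0,0.3,0],
    [0,0.7,0],
    [0,1.1,0],
    [0,1.6,0],
    [0,2.1,0],
    [0,2.6,0],
    [0,3,0],
    [0,3,0]
  ],
  "jaw": [0,0,0,0,0,0,0,0]
}}

```text
time_s: 4.1
eef_pos: [0.6112, 0.0448, 0.1157]
eef_rot: [0.023, 0.922, -0.056, 0.382]
wrist_force: [-0.9, 1.2, 0.0]
opening: 0.002
grasp_force: 0.3
```

{"api": "send_rows", "payload": {
  "dr": [
    [0,0,0],
    [0,0,0],
    [0,0,0],
    [0,0,0],
    [0,0,0],
    [0,0,0],
    [0,0,0],
    [0,0,0]
  ],
  "xyz": [
    [0,0.1,0],
    [0,0.2,0],
    [0,0.3,0],
    [0,0.4,0],
    [0,0.5,0],
    [0,0.6,0],
    [0,0.7,0],
    [0,0.8,0]
  ],
  "jaw": [0,0,0,0,0,0,0,0]
}}

```text
time_s: 5.1
eef_pos: [0.6102, 0.0375, 0.1156]
eef_rot: [0.023, 0.923, -0.055, 0.381]
wrist_force: [-0.2, 2.6, 1.8]
opening: 0.0
grasp_force: 1.3
```

Run:
```python
from h import *
plan()
im=ctrl.camera("top");p=ctrl.get_obs()["eef_pos"];print("s tcp",(p-P0)@ey*1000)
b=ctrl.camera("scene")
a=cv2.resize(im[130:210,190:310],None,fx=5,fy=5,interpolation=2);b=cv2.resize(b[220:320,200:340],None,fx=4,fy=4,interpolation=2)
cv2.imwrite("pics/c.png",np.vstack([a,np.pad(b,((0,0),(0,40),(0,0)))])[:600,:,::-1] if 0 else np.hstack([a[:400,:400*3//2][:, :400],b[:400,:400]])[:,:,::-1])
```

```text
t 5.1 pos [0.6102 0.0375 0.1156] F [-0.2  2.6  1.8] open 0.0 g 1.3
s tcp -27.751691284940957
```

View pics/c.png

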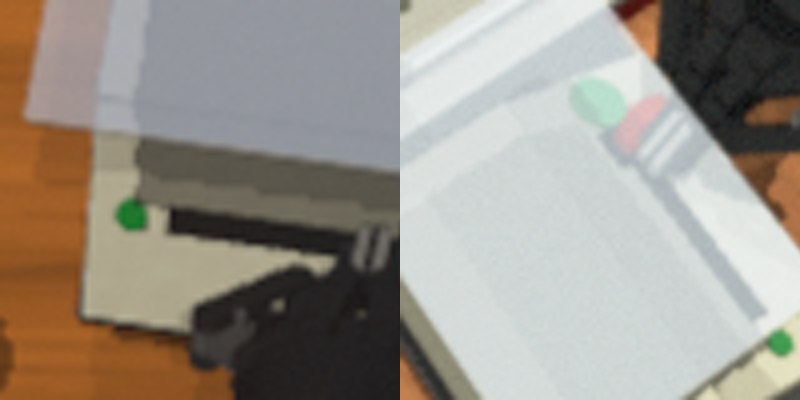

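The fingers (scene crop, around (670,145)) press on the red fin (640,120), which has moved most of the way to the large disc (598,103). I keep pushing until the force rises.

{"api": "send_rows", "payload": {
  "dr": [
    [0,0,0],
    [0,0,0],
    [0,0,0],
    [0,0,0],
    [0,0,0],
    [0,0,0],
    [0,0,0],
    [0,0,0]
  ],
  "xyz": [
    [0,0.1,0],
    [0,0.2,0],
    [0,0.3,0],
    [0,0.4,0],
    [0,0.5,0],
    [0,0.6,0],
    [0,0.7,0],
    [0,0.7,0]
  ],
  "jaw": [0,0,0,0,0,0,0,0]
}}

```text
time_s: 6.2
eef_pos: [0.6097, 0.0354, 0.1157]
eef_rot: [0.02, 0.923, -0.051, 0.38]
wrist_force: [7.8, 25.4, -0.1]
opening: -0.001
grasp_force: 12.5
```

The force jumped to 25 N at TCP s≈-30 mm, which is half the fin plus half the fingers from -50, so the grip is at the stop. Backing out.

{"api": "send_rows", "payload": {
  "dr": [
    [0,0,0],
    [0,0,0],
    [0,0,0],
    [0,0,0],
    [0,0,0],
    [0,0,0],
    [0,0,0],
    [0,0,0]
  ],
  "xyz": [
    [0,-0.8,0],
    [0,-1.6,0],
    [0,-1.6,-1],
    [0,-1.6,-3],
    [0,-1.6,-6],
    [0,-1.6,-9],
    [0,-1.6,-11.5],
    [0,-1.6,-12]
  ],
  "jaw": [0,0,0,0,0,0,50,100]
}}

```text
time_s: 7.2
eef_pos: [0.5272, 0.0562, 0.2018]
eef_rot: [0.024, 0.922, -0.055, 0.383]
wrist_force: [-0.5, -0.4, 0.4]
opening: 0.417
grasp_force: 0.0
```

Run:
```python
from h import *
t=ctrl.camera("top");s=ctrl.camera("scene")
for b in blobs(t,(0,120,60),(5,255,255),(205,160,305,200),8)+blobs(t,(45,60,40),(90,255,255),(205,160,305,200),8): print(b[0].round(1),b[1].tolist())
for s_ in(-.05,): g=P0+s_*ey+.03*N;print("expect",proj("top",g))
c=np.array([.507,.0925,.048])
plan((c+[-.1,0.01,.14],45),(c-.06*rot(45)[:,2],45),(c,45))
a=cv2.resize(t[110:260,190:390],None,fx=3,fy=3,interpolation=2);cv2.imwrite("pics/d.png",a[:,:,::-1])
```

```text
[274.3 182.9] [271, 177, 8, 13, 91]
[215.9 172.4] [213, 169, 7, 7, 35]
[287.7 182.7] [280, 176, 16, 15, 183]
expect (np.float64(273.94451517853076), np.float64(184.80609657310103))
t 7.3 pos [0.5276 0.0561 0.201 ] F [-0.2  0.3  0.3] open 0.596 g 0.0
dr [ 0.01 -0.    0.02] xyz [-9.77 -3.16 -7.95] -> [0.407 0.102 0.188]
dr [0. 0. 0.] xyz [-2.79 -0.21 11.  ] -> [0.465 0.098 0.09 ]
dr [0. 0. 0.] xyz [-0.  0.  6.] -> [0.507 0.092 0.048]
```

View pics/d.png

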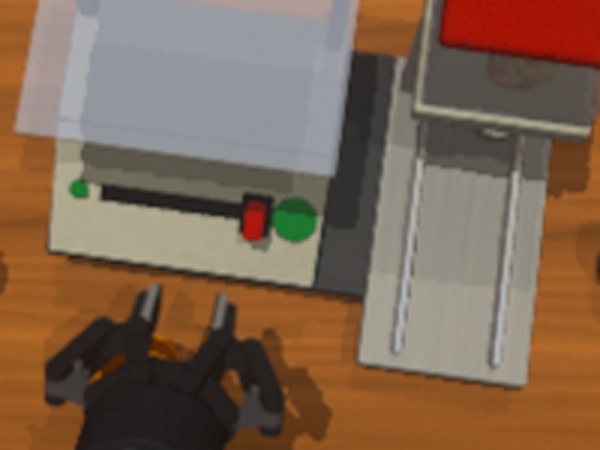

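The slide fin now sits hard beside the large disc (crop (255,220) against (293,219)), at the pixel expected for -50 mm. On to the cup, with a 30° tilt to clear the look-alikes.

Run:
```python
from h import *
for u in((205,285),(270,294),(167,198)):print(plane("top",*u,.075))
c=np.array([.507,.0925,.052]);z=rot(30)[:,2]
plan((c-.12*z,30),(c,30))
```

```text
[0.40017981 0.1534999  0.075     ]
[0.38469868 0.01836485 0.075     ]
[0.58231127 0.24504346 0.075     ]
t 7.3 pos [0.5276 0.0561 0.201 ] F [-0.2  0.3  0.3] open 0.596 g 0.0
dr [ 0.01 -2.5   0.01] xyz [-9.17 -3.38 -2.82] -> [0.447 0.1   0.156]
dr [0. 0. 0.] xyz [-0. -0. 12.] -> [0.507 0.092 0.052]
```

{"api": "send_rows", "payload": {
  "dr": [
    [0,-0.2,0],
    [0,-0.6,0],
    [0,-1,0],
    [0,-1.5,0],
    [0,-2,0],
    [0,-2.4,0],
    [0,-2.5,0],
    [0,-2.5,0]
  ],
  "xyz": [
    [-1,-0.4,-0.3],
    [-2.5,-1,-0.8],
    [-4.5,-1.6,-1.4],
    [-6.5,-2.4,-2],
    [-8,-3,-2.5],
    [-9,-3.3,-2.8],
    [-9.17,-3.38,-2.82],
    [-9.17,-3.38,-2.82]
  ],
  "jaw": [100,100,100,100,100,100,100,100]
}}

```text
time_s: 8.3
eef_pos: [0.4474, 0.0998, 0.1551]
eef_rot: [0.016, 0.964, -0.058, 0.258]
wrist_force: [0.1, 0.7, 0.2]
opening: 1.001
grasp_force: 0.0
```

Run:
```python
from h import *
c=np.array([.507,.0925,.052])
plan((c,30))
```

```text
t 8.3 pos [0.4474 0.0998 0.1551] F [0.1 0.7 0.2] open 1.001 g 0.0
dr [0.01 0.02 0.01] xyz [ 7.000e-02 -1.000e-02  1.193e+01] -> [0.507 0.092 0.052]
```

{"api": "send_rows", "payload": {
  "dr": [
    [0,0,0],
    [0,0,0],
    [0,0,0],
    [0,0,0],
    [0,0,0],
    [0,0,0],
    [0,0,0],
    [0,0,0]
  ],
  "xyz": [
    [0,0,1],
    [0,0,3],
    [0,0,5],
    [0,0,7],
    [0,0,9],
    [0,0,10.8],
    [0,0,11.7],
    [0,0,12]
  ],
  "jaw": [100,100,100,100,100,100,100,100]
}}

```text
time_s: 9.3
eef_pos: [0.5063, 0.0926, 0.0507]
eef_rot: [0.016, 0.965, -0.058, 0.257]
wrist_force: [1.0, -0.3, 0.4]
opening: 1.0
grasp_force: 0.0
```

{"api": "send_rows", "payload": {
  "dr": [
    [0,0,0],
    [0,0,0],
    [0,0,0],
    [0,0,0],
    [0,0,0],
    [0,0,0],
    [0,0,0],
    [0,0,0]
  ],
  "xyz": [
    [0,0,0],
    [0,0,0],
    [0,0,0],
    [0,0,0],
    [0,0,0],
    [0,0,0],
    [0,0,0],
    [0,0,0]
  ],
  "jaw": [90,85,80,75,65,50,40,40]
}}

```text
time_s: 10.3
eef_pos: [0.5075, 0.0929, 0.0525]
eef_rot: [0.016, 0.964, -0.057, 0.259]
wrist_force: [-1.8, 1.9, 5.7]
opening: 0.71
grasp_force: 64.0
```

Run:
```python
from h import *
# lane centre line from rails, mouth 35mm in from rail fronts
L=np.array([.5271,-.0915,.066]);R=np.array([.5189,-.1623,.066]);m=(L+R)/2+.035*ex;m[2]=.052
L2=np.array([.6722,-.1088,0]);R2=np.array([.6624,-.1794,0]);c2=(L2+R2)/2
print("mouth",m,"lat of far centre",(c2-m)@ey,"disp y",(m-P0)@ey+.092,"disp x",(m-P0)@ex-.039)
p=ctrl.get_obs()["eef_pos"]
t=m.copy();t[2]=.052+p[2]
plan((p+[0,0,.09],30),(t+[0,0,.04],30),(t,30))
s=ctrl.camera("scene");cv2.imwrite("pics/e.png",cv2.resize(s[180:300,250:410],None,fx=3,fy=3,interpolation=2)[:,:,::-1])
```

```text
mouth [ 0.55774651 -0.13110479  0.052     ] lat of far centre 0.0002603195626531187 disp y -0.1093615661461925 disp x -0.08560005930851125
t 10.3 pos [0.5075 0.0929 0.0525] F [-1.8  1.9  5.7] open 0.71 g 64.0
dr [ 0.   -0.01  0.02] xyz [ 4.51  0.01 -7.79] -> [0.507 0.093 0.142]
dr [0. 0. 0.] xyz [ 6.75 21.64  3.67] -> [ 0.558 -0.131  0.144]
dr [0. 0. 0.] xyz [-2.    0.    3.46] -> [ 0.558 -0.131  0.104]
```

View pics/e.png

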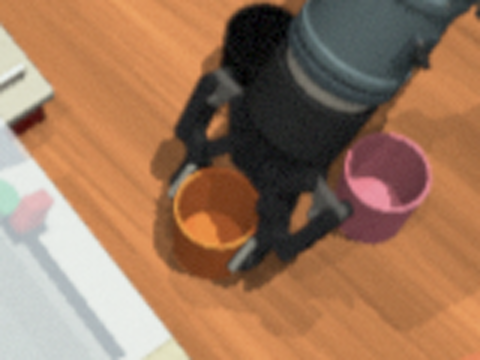

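The cup sits upright between both pads, clear of the pink and black ones. Lifting and carrying it over.

{"api": "send_rows", "payload": {
  "dr": [
    [0,0,0],
    [0,0,0],
    [0,0,0],
    [0,0,0],
    [0,0,0],
    [0,0,0],
    [0,0,0],
    [0,0,0]
  ],
  "xyz": [
    [0.3,0,-0.5],
    [0.8,0,-1.4],
    [1.5,0,-2.6],
    [2.3,0,-4],
    [3.2,0,-5.5],
    [4,0,-6.9],
    [4.4,0,-7.6],
    [4.5,0,-7.8]
  ],
  "jaw": [40,40,40,40,40,40,40,40]
}}

```text
time_s: 11.35
eef_pos: [0.5066, 0.0929, 0.1421]
eef_rot: [0.016, 0.964, -0.057, 0.258]
wrist_force: [-0.2, -0.2, -2.7]
opening: 0.71
grasp_force: 64.6
```

{"api": "send_rows", "payload": {
  "dr": [
    [0,0,0],
    [0,0,0],
    [0,0,0],
    [0,0,0],
    [0,0,0],
    [0,0,0],
    [0,0,0],
    [0,0,0]
  ],
  "xyz": [
    [0.5,1.6,0.3],
    [1.4,4.6,0.8],
    [2.5,8,1.4],
    [3.7,12,2],
    [4.9,15.6,2.6],
    [5.9,18.8,3.2],
    [6.6,21,3.6],
    [6.75,21.6,3.67]
  ],
  "jaw": [40,40,40,40,40,40,40,40]
}}

```text
time_s: 12.35
eef_pos: [0.5569, -0.132, 0.143]
eef_rot: [0.016, 0.964, -0.058, 0.257]
wrist_force: [-0.5, 0.8, -1.3]
opening: 0.708
grasp_force: 64.7
```

Run:
```python
from h import *
plan(([.5577,-.1311,.1055],30))
t=ctrl.camera("top");s=ctrl.camera("scene")
for nm,im,box in(("top",t,(300,150,390,270)),("scene",s,(180,130,290,250))):
    for b in blobs(im,(8,200,60),(24,255,255),box,40):print(nm,b[0].round(1),b[1].tolist())
a=np.hstack([cv2.resize(t[140:260,290:410],None,fx=3.3,fy=3.3,interpolation=2),cv2.resize(s[130:250,180:300],None,fx=3.3,fy=3.3,interpolation=2)]);cv2.imwrite("pics/f.png",a[:,:,::-1])
```

```text
t 12.35 pos [ 0.5569 -0.132   0.143 ] F [-0.5  0.8 -1.3] open 0.708 g 64.7
dr [ 0.01  0.02 -0.  ] xyz [-1.81 -0.11  3.29] -> [ 0.558 -0.131  0.106]
top [350.6 200.7] [335, 191, 32, 20, 457]
```

View pics/f.png

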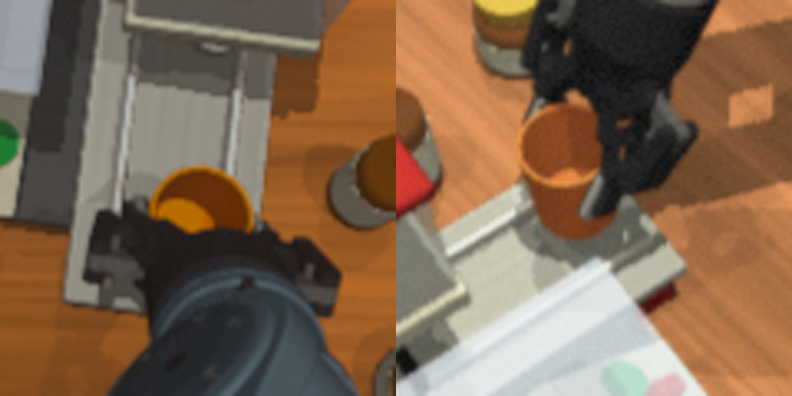

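The cup hangs upright above the lane mouth (top crop about (203,218)), between the rails and clear of the hopper. Lowering.

{"api": "send_rows", "payload": {
  "dr": [
    [0,0,0],
    [0,0,0],
    [0,0,0],
    [0,0,0],
    [0,0,0],
    [0,0,0],
    [0,0,0],
    [0,0,0]
  ],
  "xyz": [
    [-0.2,-0.1,0.4],
    [-0.5,-0.1,0.9],
    [-0.8,-0.1,1.5],
    [-1.1,-0.1,2.1],
    [-1.4,-0.1,2.6],
    [-1.6,-0.1,3],
    [-1.8,-0.1,3.3],
    [-1.8,-0.1,3.3]
  ],
  "jaw": [40,40,40,40,40,40,40,40]
}}

```text
time_s: 13.45
eef_pos: [0.5579, -0.1299, 0.1058]
eef_rot: [0.016, 0.964, -0.058, 0.257]
wrist_force: [0.0, -0.5, -0.8]
opening: 0.71
grasp_force: 64.7
```

Run:
```python
from h import *
plan()
print("rim at z.166",plane("top",351.4,206,.166),"cup pic lateral",(plane("top",351.4,206,.166)-np.array([.5577,-.1311,0]))@ey)
```

```text
t 13.45 pos [ 0.5579 -0.1299  0.1058] F [ 0.  -0.5 -0.8] open 0.71 g 64.7
rim at z.166 [ 0.55634143 -0.13425192  0.166     ] cup pic lateral -0.00329230593969432
```

{"api": "send_rows", "payload": {
  "dr": [
    [0,0,0],
    [0,0,0],
    [0,0,0],
    [0,0,0],
    [0,0,0],
    [0,0,0],
    [0,0,0],
    [0,0,0]
  ],
  "xyz": [
    [0,0,0.05],
    [-0.05,0,0.1],
    [-0.07,0,0.13],
    [-0.07,0,0.13],
    [-0.07,0,0.13],
    [-0.07,0,0.13],
    [-0.07,0,0.13],
    [-0.07,0,0.13]
  ],
  "jaw": [40,40,40,40,75,85,95,100]
}}

```text
time_s: 14.45
eef_pos: [0.5582, -0.13, 0.1047]
eef_rot: [0.016, 0.964, -0.057, 0.258]
wrist_force: [0.1, -0.2, 0.0]
opening: 1.002
grasp_force: 0.0
```

{"api": "send_rows", "payload": {
  "dr": [
    [0,0,0],
    [0,0,0],
    [0,0,0],
    [0,0,0],
    [0,0,0],
    [0,0,0],
    [0,0,0],
    [0,0,0]
  ],
  "xyz": [
    [0,0,0],
    [0,0,-1],
    [0,0,-3],
    [0,0,-5],
    [0,0,-7.5],
    [0,0,-10],
    [0,0,-11.5],
    [0,0,-12]
  ],
  "jaw": [100,100,100,100,100,60,0,0]
}}

```text
time_s: 15.45
eef_pos: [0.4987, -0.1229, 0.2102]
eef_rot: [0.017, 0.964, -0.057, 0.259]
wrist_force: [0.1, -0.6, -0.0]
opening: 0.375
grasp_force: 0.0
```

Run:
```python
from h import *
t=ctrl.camera("top");s=ctrl.camera("scene")
for nm,im,box in(("top",t,(300,150,390,270)),("scene",s,(180,130,290,250))):
    for b in blobs(im,(8,200,60),(24,255,255),box,40):print(nm,b[0].round(1),b[1].tolist())
a=np.hstack([cv2.resize(t[140:260,290:410],None,fx=3.3,fy=3.3,interpolation=2),cv2.resize(s[130:250,180:300],None,fx=3.3,fy=3.3,interpolation=2)]);cv2.imwrite("pics/g.png",a[:,:,::-1])
m=np.array([.5577,-.1311,.09]);pre=m-.075*ex;
plan((pre,45))
print("tip extents:",(m+.115*ex))
```

```text
top [343.5 209.9] [328, 195, 32, 31, 757]
t 15.55 pos [ 0.4987 -0.1228  0.2094] F [-0.1  0.   0.6] open 0.188 g 0.0
dr [0.01 2.5  0.02] xyz [-7.3   0.09  9.57] -> [ 0.483 -0.122  0.09 ]
tip extents: [ 0.67186709 -0.14491574  0.09      ]
```

View pics/g.png

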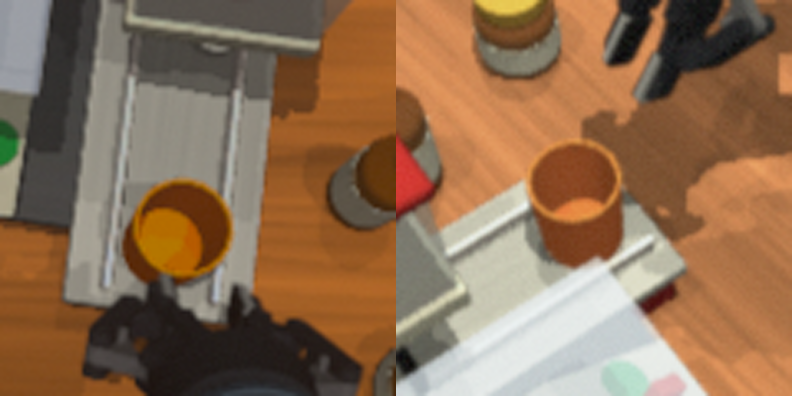

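The cup stands upright between the rails at the mouth (top crop centre (183,229)), with the fingers clear. Next the tool goes down behind it, jaws shut and tilted 45°.

{"api": "send_rows", "payload": {
  "dr": [
    [0,0.3,0],
    [0,0.7,0],
    [0,1.2,0],
    [0,1.7,0],
    [0,2.1,0],
    [0,2.4,0],
    [0,2.5,0],
    [0,2.5,0]
  ],
  "xyz": [
    [-1.6,0,0.3],
    [-3.2,0,1],
    [-4.8,0,2.6],
    [-6,0,4.6],
    [-6.8,0,6.6],
    [-7.2,0,8.4],
    [-7.3,0.1,9.4],
    [-7.3,0.1,9.57]
  ],
  "jaw": [0,0,0,0,0,0,0,0]
}}

```text
time_s: 16.55
eef_pos: [0.4823, -0.1214, 0.0876]
eef_rot: [0.022, 0.923, -0.056, 0.38]
wrist_force: [-0.8, 0.7, -0.7]
opening: -0.001
grasp_force: 0.0
```

Run:
```python
from h import *
m=np.array([.5577,-.1311,.0]);r=plane("top",290+183/3.3,140+229/3.3,.127);print("rim",r,"rel mouth",(r-m)@ex,(r-m)@ey)
m[2]=.0905;h=m+.115*ex
plan((m-.05*ex,45),(h-.06*ex,45),(h-.05*ex,45))
```

```text
rim [ 0.55667327 -0.13009893  0.127     ] rel mouth -0.0011395556195458452 0.0008704767917577525
t 16.55 pos [ 0.4823 -0.1214  0.0876] F [-0.8  0.7 -0.7] open -0.001 g 0.0
dr [-0.01  0.05 -0.  ] xyz [2.05 0.06 1.62] -> [ 0.508 -0.125  0.09 ]
dr [0. 0. 0.] xyz [7.42 0.   7.42] -> [ 0.612 -0.138  0.09 ]
dr [0. 0. 0.] xyz [ 0.71 -0.    0.71] -> [ 0.622 -0.139  0.09 ]
```

{"api": "send_rows", "payload": {
  "dr": [
    [0,0,0],
    [0,0,0],
    [0,0,0],
    [0,0,0],
    [0,0,0],
    [0,0,0],
    [0,0,0],
    [0,0,0]
  ],
  "xyz": [
    [0.6,0,0.3],
    [1.1,0,0.7],
    [1.5,0.05,1.1],
    [1.8,0.05,1.4],
    [2.1,0.05,1.7],
    [2.4,0.05,2],
    [2.7,0.05,2.3],
    [3,0.05,2.6]
  ],
  "jaw": [0,0,0,0,0,0,0,0]
}}

```text
time_s: 17.55
eef_pos: [0.5226, -0.1272, 0.092]
eef_rot: [0.023, 0.923, -0.055, 0.381]
wrist_force: [-0.8, 1.1, -0.1]
opening: -0.004
grasp_force: 0.3
```

{"api": "send_rows", "payload": {
  "dr": [
    [0,0,0],
    [0,0,0],
    [0,0,0],
    [0,0,0],
    [0,0,0],
    [0,0,0],
    [0,0,0],
    [0,0,0]
  ],
  "xyz": [
    [0.3,0,0.3],
    [0.6,0,0.6],
    [0.9,0,0.9],
    [1.2,0,1.2],
    [1.5,0,1.5],
    [1.8,0,1.8],
    [2.1,0,2.1],
    [2.4,0,2.4]
  ],
  "jaw": [0,0,0,0,0,0,0,0]
}}

```text
time_s: 18.55
eef_pos: [0.5564, -0.1312, 0.092]
eef_rot: [0.023, 0.923, -0.055, 0.381]
wrist_force: [-0.5, 0.7, 0.2]
opening: -0.002
grasp_force: 0.2
```

Run:
```python
from h import *
m=np.array([.5577,-.1311,.0905]);h=m+.115*ex
plan((h-.06*ex,45),(h-.05*ex,45))
s=ctrl.camera("scene");cv2.imwrite("pics/i.png",cv2.resize(s[130:260,150:310],None,fx=4,fy=4,interpolation=2)[:,:,::-1])
```

```text
t 18.55 pos [ 0.5564 -0.1312  0.092 ] F [-0.5  0.7  0.2] open -0.002 g 0.2
dr [0.   0.01 0.02] xyz [ 3.88 -0.03  4.08] -> [ 0.612 -0.138  0.09 ]
dr [0. 0. 0.] xyz [ 0.71 -0.    0.71] -> [ 0.622 -0.139  0.09 ]
```

View pics/i.png

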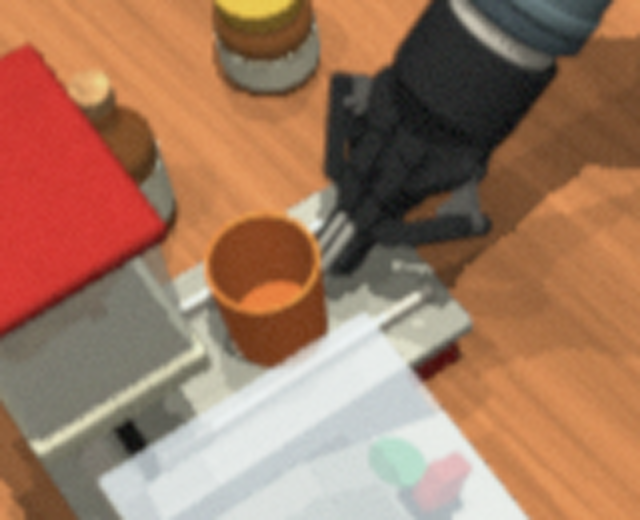

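The cup slides upright along the lane with the shut fingertips behind it (crop (335,230)), and nothing else is touched. I keep pushing.

{"api": "send_rows", "payload": {
  "dr": [
    [0,0,0],
    [0,0,0],
    [0,0,0],
    [0,0,0],
    [0,0,0],
    [0,0,0],
    [0,0,0],
    [0,0,0]
  ],
  "xyz": [
    [0.4,0,0.4],
    [0.9,0,0.9],
    [1.4,0,1.5],
    [1.9,0,2],
    [2.4,0,2.5],
    [2.9,0,3],
    [3.3,0,3.4],
    [3.6,0,3.7]
  ],
  "jaw": [0,0,0,0,0,0,0,0]
}}

```text
time_s: 19.6
eef_pos: [0.6077, -0.1374, 0.0912]
eef_rot: [0.023, 0.923, -0.055, 0.381]
wrist_force: [0.2, -0.3, 0.8]
opening: -0.003
grasp_force: 0.4
```

{"api": "send_rows", "payload": {
  "dr": [
    [0,0,0],
    [0,0,0],
    [0,0,0],
    [0,0,0],
    [0,0,0],
    [0,0,0],
    [0,0,0],
    [0,0,0]
  ],
  "xyz": [
    [0.1,0,0.1],
    [0.2,0,0.2],
    [0.3,0,0.3],
    [0.4,0,0.4],
    [0.5,0,0.5],
    [0.6,0,0.6],
    [0.7,0,0.7],
    [0.8,0,0.8]
  ],
  "jaw": [0,0,0,0,0,0,0,0]
}}

```text
time_s: 20.6
eef_pos: [0.6187, -0.1387, 0.0913]
eef_rot: [0.024, 0.923, -0.055, 0.381]
wrist_force: [0.2, 0.5, -0.1]
opening: 0.0
grasp_force: 0.2
```

Run:
```python
from h import *
m=np.array([.5577,-.1311,.0905]);h=m+.115*ex
plan((h-.05*ex,45))
```

```text
t 20.6 pos [ 0.6187 -0.1387  0.0913] F [ 0.2  0.5 -0.1] open 0.0 g 0.2
dr [0.   0.01 0.02] xyz [ 0.2  -0.03  0.31] -> [ 0.622 -0.139  0.09 ]
```

{"api": "send_rows", "payload": {
  "dr": [
    [0,0,0],
    [0,0,0],
    [0,0,0],
    [0,0,0],
    [0,0,0],
    [0,0,0],
    [0,0,0],
    [0,0,0]
  ],
  "xyz": [
    [0.05,0,0.05],
    [0.1,0,0.1],
    [0.15,0,0.15],
    [0.2,0,0.2],
    [0.25,0,0.25],
    [0.3,0,0.3],
    [0.35,0,0.35],
    [0.4,0,0.4]
  ],
  "jaw": [0,0,0,0,0,0,0,0]
}}

```text
time_s: 21.6
eef_pos: [0.6242, -0.1394, 0.0912]
eef_rot: [0.023, 0.923, -0.055, 0.381]
wrist_force: [0.6, 0.3, -0.3]
opening: 0.001
grasp_force: 0.2
```

{"api": "send_rows", "payload": {
  "dr": [
    [0,0,0],
    [0,0,0],
    [0,0,0],
    [0,0,0],
    [0,0,0],
    [0,0,0],
    [0,0,0],
    [0,0,0]
  ],
  "xyz": [
    [0.05,0,0.05],
    [0.1,0,0.1],
    [0.15,0,0.15],
    [0.2,0,0.2],
    [0.25,0,0.25],
    [0.3,0,0.3],
    [0.35,0,0.35],
    [0.35,0,0.35]
  ],
  "jaw": [0,0,0,0,0,0,0,0]
}}

```text
time_s: 22.6
eef_pos: [0.6265, -0.1394, 0.0894]
eef_rot: [0.024, 0.923, -0.055, 0.379]
wrist_force: [-21.5, 1.2, 10.9]
opening: 0.002
grasp_force: 10.8
```

Run:
```python
from h import *
plan()
m=np.array([.5577,-.1311,.052]);h=m+.115*ex
s=ctrl.camera("scene");t=ctrl.camera("top")
print("home in scene crop",(np.array(proj("scene",h+[0,0,.075]))-[150,130])*4)
rim=[h+[0,0,.075]+.031*(np.cos(a)*ex+np.sin(a)*ey) for a in np.linspace(0,6.28,9)]
x=cv2.resize(s[130:260,150:310],None,fx=4,fy=4,interpolation=2)
for p in rim: cv2.circle(x,tuple(int(v) for v in (np.array(proj("scene",p))-[150,130]+.5)*4),2,(0,0,255),-1)
cv2.imwrite("pics/j.png",x[:,:,::-1])
```

```text
t 22.6 pos [ 0.6265 -0.1394  0.0894] F [-21.5   1.2  10.9] open 0.002 g 10.8
home in scene crop [146.76688466 324.70129004]
```

View pics/j.png

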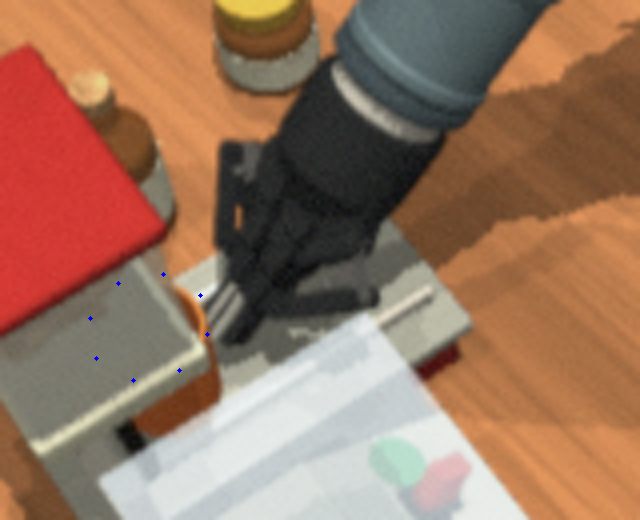

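The cup is upright under the hopper; its visible rim (200,310) lies on the predicted home circle, and the force rose to 21 N against the stop. Withdrawing.

{"api": "send_rows", "payload": {
  "dr": [
    [0,0,0],
    [0,0,0],
    [0,0,0],
    [0,0,0],
    [0,0,0],
    [0,0,0],
    [0,0,0],
    [0,0,0]
  ],
  "xyz": [
    [-0.3,0,-0.3],
    [-0.7,0,-0.9],
    [-0.7,0,-2],
    [-0.7,0,-4],
    [-0.7,0,-6.5],
    [-0.7,0,-9],
    [-0.7,0,-11.5],
    [-0.7,0,-12]
  ],
  "jaw": [0,0,0,0,0,0,0,0]
}}

```text
time_s: 23.7
eef_pos: [0.54, -0.1295, 0.1727]
eef_rot: [0.024, 0.922, -0.055, 0.382]
wrist_force: [0.0, 0.2, -0.3]
opening: 0.003
grasp_force: 0.0
```

Run:
```python
from h import *
plan()
t=ctrl.camera("top");s=ctrl.camera("scene")
for b in blobs(t,(0,120,60),(5,255,255),(205,160,305,200),8): print("grip",b[0].round(1))
a=np.hstack([cv2.resize(t[100:240,260:400],None,fx=2.8,fy=2.8,interpolation=2),cv2.resize(s[140:280,150:290],None,fx=2.8,fy=2.8,interpolation=2)]);cv2.imwrite("pics/k.png",a[:,:,::-1])
```

```text
t 23.7 pos [ 0.54   -0.1295  0.1727] F [ 0.   0.2 -0.3] open 0.003 g 0.0
grip [274.3 182.9]
```

View pics/k.png

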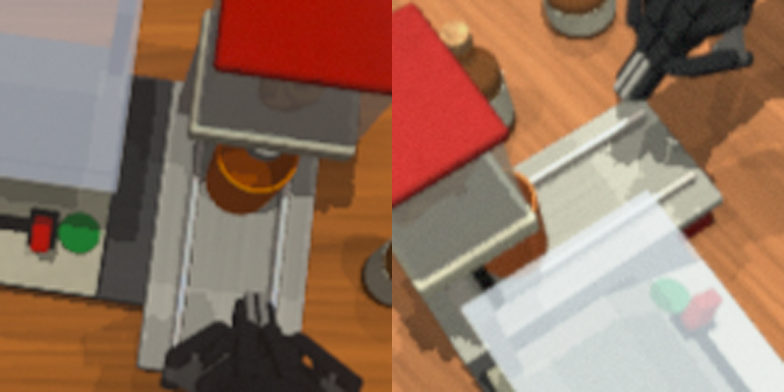

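The cup stands upright under the spout at the back of the lane, the grip is still at the large disc, and the gripper is clear of everything.

```bash
python3 -c "
from bench import ctrl
print(ctrl.hand_in())"
```

```text
the job is handed in; nothing more can be done
None
```

I slid the size grip to the stop at the large disc, then pushed the orange cup upright under the spout against the back stop. The gripper is clear of everything, and I handed the job in at about 24 s of the 72 s limit; no verdict came back.

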